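Put the mould scrapers back in their own slots

ROBOT

A 7-joint arm with a two-finger parallel gripper is mounted at the origin on the work surface. World frame = base frame: x ahead of the robot, y to its left, z up, the work surface at z = 0. Lengths are in mm, angles in rad, forces in N, time in s.
With the tool pointing down it reaches from about 400 to 875 mm from the base axis. Payload 4.4 kg.
Tool frame: the origin (TCP) lies on the centre line of the jaws, within the pads' length; the fingertips stand 14 mm ahead of it and the grasp point (between the pads) lies 5 mm behind it (tips_ahead is the distance from the TCP to the fingertips, in mm); z points along the fingers, y is the line along which they close (so a half turn about z gives the same grasp; the last joint's range is limited). The gripper opens to 85 mm and grips with 20 to 120 N. Pads are 22 mm wide; open, the fingers measure 114 mm over their backs; the gripper's body (76 mm by 85 mm) begins 54 mm behind the grasp point. The pads swing forward as they close: fully open they stand 13 mm farther back than shut.
Start: joints at [-1.224, 0.628, 0.038, 1.517, -0.027, 0.996, -0.02], TCP at [260.743, 595.425, 245.313] pointing down, gripper open.
Joint ranges: [-3.06, 3.06], [-0.37, 2.12], [-1.25, 1.32], [0.18, 2.47], [-1.1, 4.24], [0.23, 1.98], [-2.94, 2.94]. Speed limits (rad/s): [2.57, 2.57, 3.14, 3.14, 3.14, 3.14, 3.14].

INTERFACE

Orientations are given as [roll, pitch, yaw] about the fixed x, y, z axes, in that order (R = Rz(yaw) Ry(pitch) Rx(roll)).
In Python, from cell import * gives the robot as it stands.
- The arm moves only by the tool move_arm, never from a script. Its argument "rows" is text: rows parted by semicolons, each of 7 numbers parted by spaces: the shift along the tool's x, y, z scaled (see below), then the turn, a rotation vector about the tool's x, y, z scaled (see below), then the closure, from -1 (fully open) to 1 (shut). A call has 1 to 12 rows; each row is the pose to reach, as a shift and turn from the pose commanded when the call began, along the tool's axes at that moment; what a row does not reach only later rows make up. The controller multiplies each number of a shift by 0.3 m and each number of a turn by pi/2 rad. A row lasts 1/12 s, in which the tool goes at most 41.7 mm and 7.16 degrees, less where a joint would pass 70% of its speed; a pose out of reach is approached as far as the arm can. A call with a number of a shift or a turn outside -1 to 1 is refused whole. A call with a gripper value outside its range is refused whole. The fingers move at their own pace and stop on an object; the grip force is fixed at half the most. Time passes only in rows, so rows that repeat a pose let the fingers close. It gives the time, the measured TCP pose, the force, the opening and the grip force at its end, in the units of the state.
- read_state(): the state, without advancing time (a new reading comes with each control period).
- get_image(name): name is "scene" or "top" or "wrist"; returns a dict with "img" (400x640x3 uint8, red, green, blue), "vfov" (degrees; the focal length in pixels is half the picture's height over the tangent of half this angle, whatever the lens; pixels are square), "cx", "cy" (the principal point, pixels), "extrinsics" (4x4, takes a point from camera to world coordinates); the wrist camera has in their place "T_tool_cam" (4x4, takes a point from camera to tool coordinates, whose origin is the TCP and whose axes are the flange's). Camera axes: x right, y up, looking along -z (the intrinsics and any distortion apply to the point x, -y, -z); pixel columns grow to the right and rows downward; lengths in mm; the calibration is good to about 2 mm. The wrist camera is an equidistant fisheye: a pixel r from the principal point sees the ray r / f radians off the axis. A picture is of the moment at which its call begins: read the wrist's pose just before it. There is no depth.
- finish_job(): hands the job in; it is judged then, once.
The state is a dict: "clock": time; "qpos": joint angles; "qd": joint speeds; "tau": joint torques, N m; "eef_pos": TCP position; "tool_rot": TCP orientation; "force": force on the tool from outside, world axes, zero at the start; "torque": the same for the moment, N m; "width": finger opening in mm; "gripper_force": force on a finger pad.
Only numpy, scipy, OpenCV 4.12 (cv2) and the standard library are available. Lean on these libraries where they do the work, as an engineer would, in place of code of your own. Each camera call takes 0.05 s, during which the arm holds its last target. There are 200 camera calls.

TASK

The short scraper has been put in the long scraper's storage block by mistake, and the long scraper is still in the drip tray. Put both away: each standing blade down and fully home in the block whose slot is cut to its own length. Leave the balance weight and the lying spatula that stand among them where they are.

Things in the scene. Friction and masses are not known exactly. Their poses are not given: they have to be found in the camera images.
- scraper_long: flat scraper for striking off moulds, standing on its lower edge: a steel blade 150 mm long (its x), 4 mm thick (y), 66 mm high, with a wooden grip along its top edge, 130 mm long, 22 mm thick, from 59 to 91 mm above the blade's lower edge. Origin: middle of the blade's lower edge; z up to the grip. Symmetric under a half turn about z. Starts upright in the drip tray, between four steel guides.
- scraper_short: flat scraper for striking off moulds, standing on its lower edge: a steel blade 110 mm long (its x), 4 mm thick (y), 66 mm high, with a wooden grip along its top edge, 90 mm long, 22 mm thick, from 59 to 91 mm above the blade's lower edge. Origin: middle of the blade's lower edge; z up to the grip. Symmetric under a half turn about z. Starts in the long slot.
- slot_long (a point): middle of the FLOOR of the long slot, in a fixed white block 200 mm long (x), 62 mm wide (y), 55 mm high. The slot runs along x, is 156 mm long and 7.5 mm wide, open at the top, 43 mm deep: its floor is 12 mm above the bench, its mouth (with a 2 mm chamfer) 43 mm above this point. x along the slot, z up.
- slot_short (a point): middle of the FLOOR of the short slot, in a fixed white block 156 mm long (x), 62 mm wide (y), 55 mm high. The slot runs along x, is 116 mm long and 7.5 mm wide, open at the top, 43 mm deep: its floor is 12 mm above the bench, its mouth (with a 2 mm chamfer) 43 mm above this point. x along the slot, z up.
- drip_tray: fixed white enamel tray 200 mm long (x), 90 mm wide (y), rim 16 mm high, its floor 4 mm above the bench. Two pairs of steel guides, 45 mm either side of its middle along x, 34 mm high above the bench, hold a blade on edge along x in a 7 mm gap. Origin: centre of its underside.
- weight: loose steel balance weight with a knob, 36 mm across, 58 mm high, standing between the task's things; origin at its foot; leave it alone
- spatula: loose small spatula 160 mm long lying flat between the task's things; leave it alone

How it is judged:
By the outcome, as a careful person would: the job done as asked, in the order asked, and still so for the second after the job is handed in, with the robot touching nothing.
It also fails if it takes over 72 s, if anything falls off the work surface, if the arm or the gripper's body presses on something with over 40 N, if the wrist force passes 120 N, or if a joint passes its speed limit or range.

## Working session

There is one attempt and no reset: what is moved stays moved. The work goes in short steps, Python scripts to look and compute and a tool call to move; the robot and the scene stay as the last step left them, time stands still between calls to the robot, and variables do not carry over. Pictures are saved under pics/ and viewed, at most 10 in all, crops included, and the job is handed in when it is done.

Besides the shell and the picture viewer there is one more tool, called after "Call:" as name(argument=value, ...), one argument or row to a line, values as JSON. move_arm: Moves the arm, as the interface text tells. Its arguments: {"type":"object","properties":{"rows":{"type":"string"}},"required":["rows"]}

```bash
mkdir -p pics; ls; python3 - <<'E'
from cell import *
import cv2
s=read_state(); print(s)
for n in("scene","top"):
    d=get_image(n); cv2.imwrite(f"pics/{n}0.png",d["img"][:,:,::-1]); print(n,d["vfov"],d["cx"],d["cy"],d["extrinsics"])
d=get_image("wrist"); print(d["vfov"],d["cx"],d["cy"],d["T_tool_cam"]); cv2.imwrite("pics/wrist0.png",d["img"][:,:,::-1])
E
```

```text
pics
{'clock': 0.0, 'qpos': array([-1.22379901,  0.62939264,  0.03842121,  1.51839692, -0.0269804 ,
        0.99630658, -0.0200199 ]), 'qd': array([-1.29248502e-03, -4.84830948e-04,  1.98735838e-04,  6.18678783e-05,
        1.86640714e-03,  1.29877388e-03,  1.56029086e-03]), 'tau': array([ 6.63465180e-04, -5.63405585e+01,  1.22617945e+00, -1.93450713e+01,
        1.09165601e-02,  1.06919889e-02,  1.36793659e-05]), 'eef_pos': array([260.48147542, 594.84588899, 244.3493136 ]), 'tool_rot': array([-3.13960699e+00,  3.36587840e-05,  2.72880226e+00]), 'force': array([ 0.31198499,  0.19391599, -0.12841055]), 'torque': array([-0.01654017,  0.03286128, -0.03550521]), 'gripper_force': 0.0, 'width': 85.5817154136613}
scene 54.85988546517019 317.95754727002577 200.52018663420563 [[ 5.76558139e-01 -5.88364439e-01  5.66928567e-01  9.26373928e+02]
 [ 8.16927900e-01  4.27408353e-01 -3.87234948e-01 -2.59171163e+02]
 [-1.44747321e-02  6.86403225e-01  7.27077090e-01  5.58077945e+02]
 [ 0.00000000e+00  0.00000000e+00  0.00000000e+00  1.00000000e+00]]
top 43.52177540932477 323.1579520335921 201.19572773115786 [[ 1.55008704e-02  9.97594951e-01 -6.75576502e-02  4.59124565e+02]
 [-9.99371335e-01  1.76121811e-02  3.07692379e-02  1.30069404e+01]
 [ 3.18850740e-02  6.70382291e-02  9.97240802e-01  1.09352567e+03]
 [ 0.00000000e+00  0.00000000e+00  0.00000000e+00  1.00000000e+00]]
65.70646984690485 314.9551172186986 199.29901722156575 [[-4.15194452e-04  9.51025841e-01  3.09111108e-01  7.87737846e+01]
 [ 9.99999410e-01  8.44247721e-05  1.08344236e-03  1.62420899e-01]
 [ 1.00428504e-03  3.09111375e-01 -9.51025315e-01 -1.28884877e+02]
 [ 0.00000000e+00  0.00000000e+00  0.00000000e+00  1.00000000e+00]]
```

View pics/top0.png

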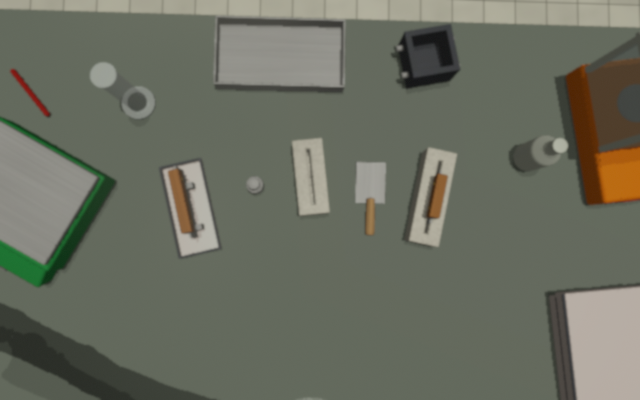

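View pics/scene0.png

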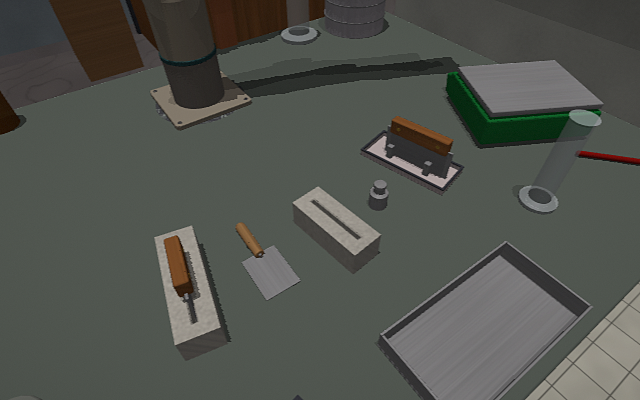

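The top view shows the tray with the long scraper at (190,207), the weight at (254,185), the short block with its empty slot at (310,177), the spatula at (370,195) and the long block holding the short scraper at (432,197). The scene view agrees.

```bash
cat > h.py <<'E'
import numpy as np, cv2
from cell import *
from scipy.spatial.transform import Rotation as Ro
def cam(n):
    s=read_state(); d=get_image(n); d["f"]=200/np.tan(np.radians(d["vfov"]/2)); d["fish"]=n=="wrist"
    if n=="wrist":
        T=np.eye(4); T[:3,:3]=Ro.from_euler("xyz",s["tool_rot"]).as_matrix(); T[:3,3]=s["eef_pos"]
        d["E"]=T@d["T_tool_cam"]
    else: d["E"]=d["extrinsics"]
    return d
def ray(d,p):
    u=np.array([p[0]-d["cx"],p[1]-d["cy"]])/d["f"]
    if d["fish"]:
        r=np.hypot(*u); k=np.tan(r)/r if r>1e-9 else 1; u=u*k
    v=d["E"][:3,:3]@np.array([u[0],-u[1],-1]); return d["E"][:3,3],v/np.linalg.norm(v)
def onz(d,p,z):
    o,v=ray(d,p); return o+v*(z-o[2])/v[2]
def proj(d,X):
    c=d["E"][:3,:3].T@(np.array(X,float)-d["E"][:3,3]); q=np.array([c[0],-c[1]]); z=-c[2]; r=np.hypot(*q)
    u=q/r*np.arctan2(r,z) if d["fish"] else q/z
    return u*d["f"]+[d["cx"],d["cy"]]
def tri(*obs):  # (d,pixel) pairs -> point, residual mm
    A=np.zeros((3,3));b=np.zeros(3);R=[ray(*o) for o in obs]
    for o,v in R: P=np.eye(3)-np.outer(v,v);A+=P;b+=P@o
    X=np.linalg.solve(A,b); return X,[np.linalg.norm((np.eye(3)-np.outer(v,v))@(X-o)) for o,v in R]
def blobs(m,amin=60):
    n,l,st,c=cv2.connectedComponentsWithStats(m.astype(np.uint8))
    out=[]
    for i in range(1,n):
        if st[i,4]>=amin:
            cn=cv2.findContours((l==i).astype(np.uint8),cv2.RETR_EXTERNAL,cv2.CHAIN_APPROX_NONE)[0][0]
            out.append((st[i,4],c[i],cv2.minAreaRect(cn),cn))
    return out
def wood(im):
    h=cv2.cvtColor(im,cv2.COLOR_RGB2HSV); return (h[...,0]>3)&(h[...,0]<20)&(h[...,1]>120)&(h[...,2]>60)
def rectline(r):  # midpoints of the short sides
    b=cv2.boxPoints(r); 
    if np.linalg.norm(b[0]-b[1])>np.linalg.norm(b[1]-b[2]): b=np.roll(b,1,0)
    return (b[0]+b[1])/2,(b[2]+b[3])/2
E
python3 - <<'E'
from h import *
t=cam("top")
im=t["img"]
for a,c,r,_ in blobs(wood(im)):
    e=rectline(r)
    if 150<c[0]<460: print("wood",a,c.round(),[onz(t,x,103).round(1) for x in e])
h=cv2.cvtColor(im,cv2.COLOR_RGB2HSV); m=(h[...,2]>150)&(h[...,1]<60)
for a,c,r,_ in blobs(m,400):
    if 150<c[0]<460: print("white",a,c.round(),r,onz(t,r[0],55).round(1),[onz(t,x,55).round(1) for x in rectline(r)])
print(im[150,300],im[180,180])
o=cv2.resize(im[120:270,150:470],(800,375),interpolation=cv2.INTER_CUBIC); cv2.imwrite("pics/topc.png",o[:,:,::-1])
E
```

```text
wood 646 [180. 201.] [array([582.6, 278.1, 103. ]), array([461.9, 247.4, 103. ])]
wood 493 [437. 196.] [array([ 498.8, -235.6,  103. ]), array([ 584.3, -252.7,  103. ])]
wood 218 [369. 217.] [array([ 530.2, -109.7,  103. ]), array([ 464.7, -110.3,  103. ])]
white 7096 [371.   9.] ((354.0, 11.5), (23.0, 382.0), 90.0) [936.9 -78.7  55. ] [array([924.8, 325.3,  55. ]), array([ 949.4, -492.9,   55. ])]
white 1964 [311. 177.] ((310.6138916015625, 176.13861083984375), (74.03076934814453, 29.254093170166016), 84.2894058227539) [581.3   7.9  55. ] [array([658.7,  17. ,  55. ]), array([504.7,  -1. ,  55. ])]
white 1785 [432. 197.] ((432.7884521484375, 196.5576934814453), (29.221302032470703, 94.52796936035156), 11.309932708740234) [ 543.3 -248.6   55. ] [array([ 446.2, -229.2,   55. ]), array([ 641.7, -268.2,   55. ])]
white 1965 [194. 212.] ((190.09999084472656, 208.1999969482422), (87.8568344116211, 37.20357131958008), 77.47119140625) [510.2 254.8  55. ] [array([598.7, 277.3,  55. ]), array([422.6, 232.5,  55. ])]
white 1035 [370. 181.] ((370.0, 182.0), (38.0, 28.0), 90.0) [ 571.4 -116.4   55. ] [array([ 611.4, -116. ,   55. ]), array([ 531.6, -116.7,   55. ])]
[171 168 153] [108  78  50]
```

```bash
cat >> h.py <<'E'
def plan(xyz,yawdeg):
    s=read_state(); R=Ro.from_euler("xyz",s["tool_rot"]); 
    T=Ro.from_euler("xyz",[np.pi,0,np.radians(yawdeg)])
    sh=R.inv().apply(np.array(xyz)-s["eef_pos"])/300; tu=(R.inv()*T).as_rotvec()/(np.pi/2)
    print("shift",sh.round(4),"turn",tu.round(4),"rows",np.ceil(max(np.linalg.norm(sh)*300/41.7,np.linalg.norm(tu)*90/7.16)))
E
python3 -c "
from h import *
plan([520,263,250],194)"
```

```text
shift [-1.2361 -0.667  -0.0168] turn [-7.000e-04 -2.000e-04 -4.184e-01] rows 11.0
```

Call:
move_arm(
  rows="-0.95 -0.51 -0.012 0 0 -0.418 -1; -0.95 -0.51 -0.012 0 0 -0.418 -1; -0.95 -0.51 -0.012 0 0 -0.418 -1; -0.95 -0.51 -0.012 0 0 -0.418 -1; -0.95 -0.51 -0.012 0 0 -0.418 -1; -0.95 -0.51 -0.012 0 0 -0.418 -1; -0.95 -0.51 -0.012 0 0 -0.418 -1; -0.95 -0.51 -0.012 0 0 -0.418 -1; -0.95 -0.51 -0.012 0 0 -0.418 -1",
)

```text
clock: 0.95
eef_pos: [466.4, 332.5, 248.8]
tool_rot: [-3.136, 0.002, -2.91]
force: [0.4, -1.3, -0.0]
width: 85.3
gripper_force: 0.0
```

```bash
python3 -c "
from h import *
plan([520,263,250],194)"
```

```text
shift [-0.1208 -0.2664 -0.0023] turn [-0.0038  0.0012 -0.0081] rows 3.0
```

Call:
move_arm(
  rows="-0.121 -0.266 0 0 0 0 -1; -0.121 -0.266 0 0 0 0 -1; -0.121 -0.266 0 0 0 0 -1; -0.121 -0.266 0 0 0 0 -1; -0.121 -0.266 0 0 0 0 -1",
)

```text
clock: 1.37
eef_pos: [514.7, 272.2, 248.7]
tool_rot: [3.141, -0.001, -2.899]
force: [0.0, 0.5, -0.6]
width: 85.3
gripper_force: 0.0
```

```bash
python3 - <<'E'
from h import *
import pickle
d=cam("wrist"); s=read_state(); print(s["eef_pos"],s["tool_rot"],s["qpos"])
pickle.dump(d,open("w_tray.pkl","wb")); cv2.imwrite("pics/w_tray.png",d["img"][:,:,::-1])
plan([581,10,250],186.7)
E
```

```text
[514.06518141 273.35373262 248.7613832 ] [ 3.14059129e+00 -7.18668157e-04 -2.89676244e+00] [-0.44772217  0.52811641 -0.1361076   1.70544623  0.08494385  0.91417938
  1.19819941]
shift [-0.0037 -0.9057 -0.005 ] turn [ 0.0006 -0.0005  0.0814] rows 7.0
```

View pics/w_tray.png

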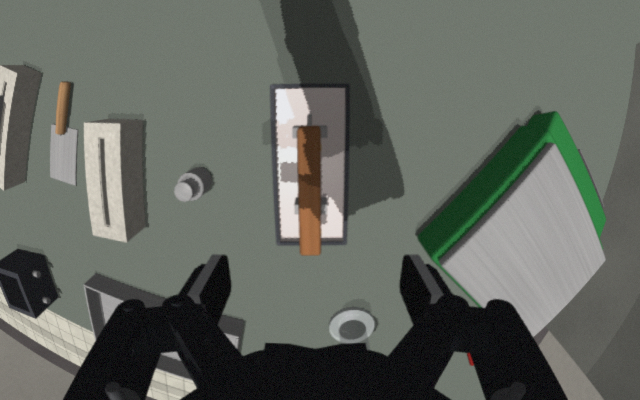

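The wrist view shows the long scraper's grip upright from (310,126) to (310,255), lying along image vertical in the tray centred near (310,163). The fingers are open below it. The weight is at (188,187), and the short block's slot runs from (101,140) to (107,225).

Call:
move_arm(
  rows="-0.004 -0.906 0 0 0 0.081 -1; -0.004 -0.906 0 0 0 0.081 -1; -0.004 -0.906 0 0 0 0.081 -1; -0.004 -0.906 0 0 0 0.081 -1; -0.004 -0.906 0 0 0 0.081 -1; -0.004 -0.906 0 0 0 0.081 -1; -0.004 -0.906 0 0 0 0.081 -1; -0.004 -0.906 0 0 0 0.081 -1; -0.004 -0.906 0 0 0 0.081 -1; -0.004 -0.906 0 0 0 0.081 -1",
)

```text
clock: 2.25
eef_pos: [581.3, 11.6, 248.8]
tool_rot: [3.14, -0.0, -3.022]
force: [-0.3, -0.1, 0.3]
width: 85.2
gripper_force: 0.0
```

```bash
python3 - <<'E'
from h import *
import pickle
d=cam("wrist"); s=read_state(); print(s["eef_pos"],s["tool_rot"],s["qpos"])
pickle.dump(d,open("w_short.pkl","wb")); cv2.imwrite("pics/w_short.png",d["img"][:,:,::-1])
plan([543,-246,250],168.7)
E
```

```text
[581.28336002  11.9142644  248.88300614] [ 3.13984160e+00 -1.93780757e-04 -3.02100226e+00] [-0.00907987  0.52523684 -0.09005347  1.70855542  0.05491428  0.91054364
  1.57062688]
shift [ 0.2301 -0.8381 -0.0051] turn [ 0.0011 -0.0003  0.2023] rows 7.0
```

View pics/w_short.png

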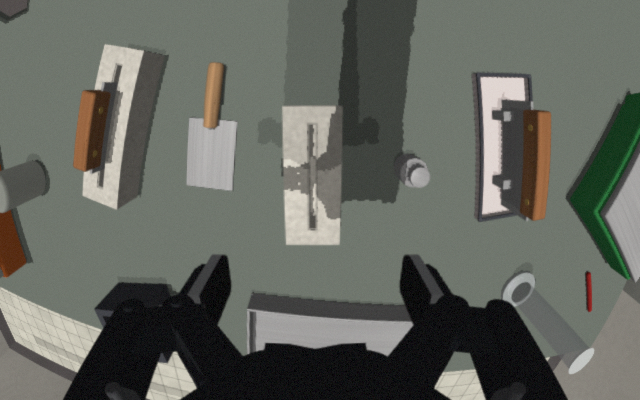

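The short block is centred at about (313,176), and its slot runs from (311,124) to (313,230). The arm's shadow falls across it. The long block is at the upper left, with the short scraper in it.

Call:
move_arm(
  rows="0.23 -0.838 0 0 0 0.202 -1; 0.23 -0.838 0 0 0 0.202 -1; 0.23 -0.838 0 0 0 0.202 -1; 0.23 -0.838 0 0 0 0.202 -1; 0.23 -0.838 0 0 0 0.202 -1; 0.23 -0.838 0 0 0 0.202 -1; 0.23 -0.838 0 0 0 0.202 -1; 0.23 -0.838 0 0 0 0.202 -1; 0.23 -0.838 0 0 0 0.202 -1; 0.23 -0.838 0 0 0 0.202 -1",
)

```text
clock: 3.13
eef_pos: [543.4, -245.5, 248.8]
tool_rot: [3.139, -0.0, 2.945]
force: [1.1, 0.5, -0.2]
width: 85.4
gripper_force: 0.0
```

```bash
python3 - <<'E'
from h import *
import pickle
d=cam("wrist"); s=read_state(); print(s["eef_pos"],s["tool_rot"],s["qpos"])
pickle.dump(d,open("w_long.pkl","wb")); cv2.imwrite("pics/w_long.png",d["img"][:,:,::-1])
E
```

```text
[ 543.47846756 -245.49853108  248.85426539] [ 3.13971337e+00 -4.77220839e-05  2.94551593e+00] [ 0.37361371  0.54575533  0.00728783  1.66893136 -0.00702707  0.92731992
  1.75878044]
```

View pics/w_long.png

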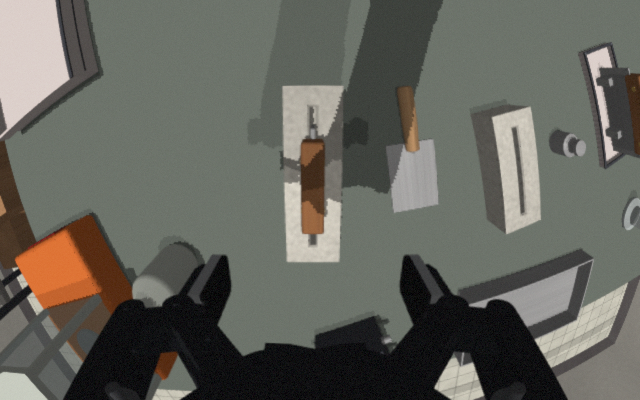

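The long block is centred at (313,174), its slot showing at both ends of the short scraper's grip, which runs from (312,140) to (313,233) with its axis along the slot. Now the measurements.

```bash
cat > m.py <<'E'
from h import *
import pickle
def near(bl,p): return min(bl,key=lambda b:np.hypot(*(np.array(b[1])-p)))
def warm(im):
    b=cv2.medianBlur(im,5).astype(int); return (b[...,0]-b[...,1]>=-1)&(b[...,0]>60)
def ends(b):
    e=sorted(rectline(b[2]),key=lambda p:p[1]); return e
def yaw(a,b): return np.degrees(np.arctan2(*(b-a)[1::-1]))
if __name__=="__main__":
    t=cam("top"); W={k:pickle.load(open(f"w_{k}.pkl","rb")) for k in("tray","short","long")}
    for k,p in(("short",(313,176)),("long",(313,174))):
        d=W[k]; b=near(blobs(warm(d["img"]),500),p); print(k,"block",b[0],b[1].round(1),[np.round(x,1) for x in b[2]])
        e=ends(b); E=[onz(d,x,55) for x in e]; print("  ends",E[0].round(1),E[1].round(1),"len",np.linalg.norm(E[0]-E[1]).round(1),"mid",((E[0]+E[1])/2).round(1),"yaw",yaw(E[1],E[0]).round(2))
        # slot: dark pixels within the block
        m=np.zeros((400,640),np.uint8); cv2.fillPoly(m,[cv2.boxPoints((b[2][0],(b[2][1][0]-8,b[2][1][1]-8),b[2][2])).astype(int)],1)
        g=cv2.medianBlur(d["img"],3).min(2); print("  block grey pct",np.percentile(g[m>0],[2,5,10,25,50,75]))
    for k,p,q in(("tray",(310,190),(180,201)),("long",(313,187),(437,196))):
        d=W[k]; b=near(blobs(wood(d["img"])),p); bt=near(blobs(wood(t["img"])),q)
        e,et=ends(b),ends(bt); print(k,"grip",np.round(e,1).tolist())
        # wrist image top end is nearest the base, top camera's lower end
        for i,j in((0,1),(1,0)):
            X,r=tri((d,e[i]),(t,et[j])); print("   tri",X.round(1),np.round(r,1))
        z=103 if k=="long" else 95
        E=[onz(d,x,z) for x in e]; print("   onz",E[0].round(1),E[1].round(1),"len",np.linalg.norm(E[0]-E[1]).round(1),"yaw",yaw(E[1],E[0]).round(2))
    s=W["short"]; bl=blobs(wood(s["img"]))
    for p in((90,130),(537,165)):
        b=near(bl,p); print("in w_short",b[1].round(),[np.round(x,1) for x in b[2]])
E
python3 m.py
```

```text
short block 8161 [312.1 173.1] [array([311.5, 174. ]), array([ 61., 140.]), np.float64(0.0)]
  ends [505.4  -1.2  55. ] [661.5  17.1  55. ] len 157.1 mid [583.4   8.   55. ] yaw -173.33
  block grey pct [ 80.  81.  85. 111. 166. 180.]
long block 10268 [312.5 170.9] [array([312.4, 173.4]), array([ 63. , 177.6]), np.float64(0.8)]
  ends [ 448.1 -227.8   55. ] [ 645.3 -270.3   55. ] len 201.7 mid [ 546.7 -249.1   55. ] yaw 167.84
  block grey pct [ 27.  29.  38.  80. 156. 172.]
tray grip [[308.29998779296875, 126.9000015258789], [309.5, 254.10000610351562]]
   tri [462.3 252.5  86.7] [0.1 0.1]
   tri [584.3 281.6  96.4] [2.1 2.1]
   onz [461.7 252.5  95. ] [586.1 283.7  95. ] len 128.3 yaw -165.96
long grip [[312.0, 139.0], [312.0, 233.0]]
   tri [ 499.4 -239.4   89.5] [0.1 0.1]
   tri [ 557.6 -242.9  157.3] [9.9 9.9]
   onz [ 498.  -239.1  103. ] [ 586.8 -257.   103. ] len 90.7 yaw 168.56
in w_short [ 84. 129.] [array([ 85.4, 130.1]), array([18.5, 79.8]), np.float64(7.9)]
in w_short [536. 164.] [array([535.5, 164.7]), array([ 27.4, 108.8]), np.float64(2.3)]
```

```bash
cat > sl.py <<'E'
from m import *
def slot(d,poly,k=0.72):
    """dark slot inside a polygon lying on the block's top face"""
    im=cv2.medianBlur(d["img"],3).min(2).astype(float)
    m=np.zeros(im.shape,np.uint8); cv2.fillPoly(m,[np.array(poly,int)],1)
    med=np.percentile(im[m>0],70); bl=blobs((im<k*med)&(m>0),25); return max(bl,key=lambda b:max(b[2][1]))
def face(d,mid,yw,L,w=40):
    c=np.array([np.cos(np.radians(yw)),np.sin(np.radians(yw)),0]); n=np.array([-c[1],c[0],0]); mid=np.array(mid)
    return [proj(d,mid+a*c*L/2+b*n*w/2) for a,b in((1,1),(1,-1),(-1,-1),(-1,1))]
E
python3 - <<'E'
from sl import *
t=cam("top"); W={k:pickle.load(open(f"w_{k}.pkl","rb")) for k in("tray","short","long")}; W["top"]=t
obs={}
for k,d in W.items():
    b=slot(d,face(d,[582.5,8,55],6.7,140,44)); e=ends(b)
    if k=="top": e=e[::-1]
    obs[k]=e
    E=[onz(d,x,55) for x in e]; print(k,b[0],[np.round(x,1) for x in b[2]],E[0].round(1),E[1].round(1),"len",np.linalg.norm(E[0]-E[1]).round(1),"mid",((E[0]+E[1])/2).round(1),"yaw",yaw(E[1],E[0]).round(2))
for i in(0,1):
    for ks in(("tray","long"),("tray","long","top")): print(i,ks,*[np.round(x,1) for x in tri(*[(W[k],obs[k][i]) for k in ks])])
E
```

```text
tray 423 [array([103.3, 182.1]), array([88.3,  6.6]), np.float64(86.1)] [526.2   0.9  55. ] [644.1  14.2  55. ] len 118.7 mid [585.1   7.5  55. ] yaw -173.54
short 2009 [array([311.2, 171.3]), array([ 40.6, 115.3]), np.float64(0.9)] [515.3   0.7  55. ] [642.8  13.6  55. ] len 128.1 mid [579.    7.1  55. ] yaw -174.24
long 432 [array([518.8, 170.4]), array([87.5,  5.9]), np.float64(84.2)] [526.3   1.8  55. ] [642.9  15.7  55. ] len 117.4 mid [584.6   8.8  55. ] yaw -173.19Traceback (most recent call last):
  File "<stdin>", line 5, in <module>
  File "sl.py", line 6, in slot
    med=np.percentile(im[m>0],70); bl=blobs((im<k*med)&(m>0),25); return max(bl,key=lambda b:max(b[2][1]))
                                                                         ~~~^^^^^^^^^^^^^^^^^^^^^^^^^^^^^^
ValueError: max() iterable argument is empty
```

```bash
python3 -c "
from h import *
plan([542.6,-248.1,160],168.4);plan([542.6,-248.1,83],168.4)"
```

```text
shift [ 0.0008 -0.0065  0.2964] turn [ 0.0007 -0.      0.0036] rows 3.0
shift [ 0.0008 -0.0068  0.5531] turn [ 0.0007 -0.      0.0036] rows 4.0
```

Call:
move_arm(
  rows="0.001 -0.008 0.296 0 0 0.004 -1; 0.001 -0.008 0.296 0 0 0.004 -1; 0.001 -0.008 0.296 0 0 0.004 -1; 0.001 -0.008 0.296 0 0 0.004 -1; 0.001 -0.008 0.296 0 0 0.004 -1",
)

```text
clock: 3.7
eef_pos: [542.6, -250.8, 161.2]
tool_rot: [3.142, 0.001, 2.936]
force: [-0.3, -0.0, 0.1]
width: 85.4
gripper_force: 0.0
```

```bash
python3 - <<'E'
from m import *
d=cam("wrist"); w=pickle.load(open("w_long.pkl","rb")); s=pickle.load(open("w_short.pkl","rb"))
b=near(blobs(wood(d["img"])),(313,200)); e=ends(b); e0=ends(near(blobs(wood(w["img"])),(313,187)))
print(b[0],np.round(e,1).tolist(),[np.round(x,1) for x in b[2]]); cv2.imwrite("pics/w2.png",d["img"][:,:,::-1])
for i in(0,1): print(*[np.round(x,1) for x in tri((d,e[i]),(w,e0[i]))])
E=[onz(d,x,103) for x in e]; print(E[0].round(1),E[1].round(1),"len",np.linalg.norm(E[0]-E[1]).round(1),((E[0]+E[1])/2).round(1),"yaw",yaw(E[1],E[0]).round(2))
t=pickle.load(open("w_tray.pkl","rb"))
# slot height of short block from two wrist views
for p,q in (((526.2,.9),(526.3,1.8)),((644.1,14.2),(642.9,15.7))):
    print("slot",*[np.round(x,1) for x in tri((t,proj(t,[*p,55])),(w,proj(w,[*q,55])))])
plan([542.6,-248.1,83],168.4)
E
```

```text
3861 [[319.5, 154.0], [319.5, 283.0]] [array([319.5, 218.5]), array([129.,  33.]), np.float64(90.0)]
[ 499.5 -239.2   89.3] [0.3 0.3]
[ 585.8 -256.8  105.3] [0. 0.]
[ 497.1 -238.6  103. ] [ 587.3 -257.   103. ] len 92.1 [ 542.2 -247.8  103. ] yaw 168.47
slot [526.1   1.4  55.6] [0.1 0.1]
slot [642.9  15.1  56. ] [0.5 0.5]
shift [0.0052 0.0102 0.2637] turn [-0.0003  0.0021 -0.0025] rows 2.0
```

The grip's top edge comes out at z about 105 and the slot mouth at about 56, which agrees with the text. Descending to grasp.

Call:
move_arm(
  rows="0.004 0.009 0.262 0 0 0 -1; 0.004 0.009 0.262 0 0 0 -1; 0.004 0.009 0.262 0 0 0 -1; 0.004 0.009 0.262 0 0 0 -1; 0.004 0.009 0.262 0 0 0 -1",
)

```text
clock: 4.17
eef_pos: [543.0, -249.2, 84.3]
tool_rot: [-3.141, 0.004, 2.934]
force: [0.5, -0.2, 0.2]
width: 85.3
gripper_force: 0.0
```

```bash
python3 -c "
from h import *
s=read_state();print(s['eef_pos'],s['force'],s['qd'].round(3))
plan([542.6,-248.1,83],168.4)"
```

```text
[ 542.96979676 -249.24126968   84.29696021] [ 0.452925   -0.24726219  0.24947298] [ 0.003 -0.019  0.003 -0.007 -0.001 -0.009 -0.001]
shift [0.002  0.0035 0.0043] turn [-0.0006  0.0028 -0.003 ] rows 1.0
```

Call:
move_arm(
  rows="0 0.0035 0.002 0 0.003 0 -1; 0 0.0035 0.002 0 0.003 0 0; 0 0.0035 0.002 0 0.003 0 1; 0 0.0035 0.002 0 0.003 0 1; 0 0.0035 0.002 0 0.003 0 1; 0 0.0035 0.002 0 0.003 0 1; 0 0.0035 0.002 0 0.003 0 1; 0 0.0035 0.002 0 0.003 0 1",
)

```text
clock: 4.83
eef_pos: [541.4, -247.4, 81.2]
tool_rot: [-3.141, -0.004, 2.935]
force: [-0.1, 0.3, 4.4]
width: 21.4
gripper_force: 59.1
```

Call:
move_arm(
  rows="0 0 -0.04 0 0 0 1; 0 0 -0.09 0 0 0 1; 0 0 -0.14 0 0 0 1; 0 0 -0.22 0 0 0 1; 0 0 -0.3 0 0 0 1; 0 0 -0.3 0 0 0 1; 0 0 -0.3 0 0 0 1; 0 0 -0.3 0 0 0 1",
)

```text
clock: 5.5
eef_pos: [540.8, -247.0, 170.4]
tool_rot: [3.141, -0.006, 2.935]
force: [0.4, -0.5, -2.0]
width: 21.3
gripper_force: 58.6
```

```bash
python3 - <<'E'
from m import *
s=read_state(); print(s["eef_pos"],s["tool_rot"],s["force"],s["width"])
d=cam("wrist"); cv2.imwrite("pics/w3.png",d["img"][:,:,::-1]); pickle.dump(d,open("w3.pkl","wb"))
plan([584.9,8.1,172],186.65)
E
```

```text
[ 540.83963268 -247.03206421  170.38629272] [ 3.14125594 -0.00625106  2.93459397] [ 0.35861214 -0.51499293 -2.0154643 ] 21.281200197834615
shift [ 0.0302  0.8623 -0.0066] turn [ 0.0011 -0.0046 -0.2057] rows 7.0
```

View pics/w3.png

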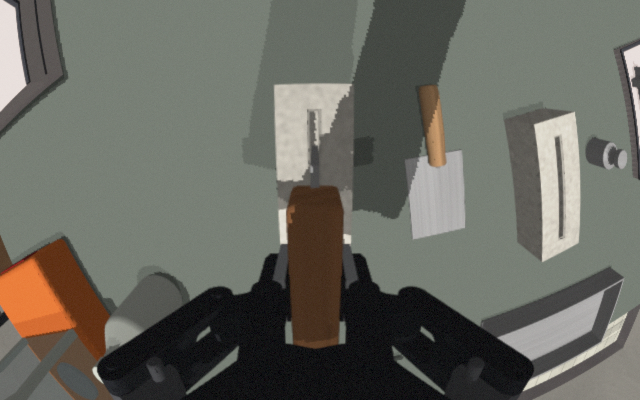

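The short scraper hangs level in the jaws, its grip spanning rows 188–347 at column 315. The long slot is clear from (313,108) to (313,185), and the short block is at (548,185).

```bash
python3 - <<'E'
from m import *
s=read_state(); d=pickle.load(open("w3.pkl","rb")); b=near(blobs(wood(d["img"]),500),(315,265)); e=ends(b); print(np.round(e,1).tolist(),b[2])
R=Ro.from_euler("xyz",s["tool_rot"])
for x,z in zip(e,(-21.8+32,-21.8)): 
  print([R.inv().apply(onz(d,x,s["eef_pos"][2]-zz)-s["eef_pos"]).round(1) for zz in(-21.8,10.2)])
from sl import *
b=slot(d,face(d,[584.9,8.1,55],6.65,140,44)); E=[onz(d,x,55) for x in ends(b)]; print(E[0].round(1),E[1].round(1),((E[0]+E[1])/2).round(1),yaw(E[1],E[0]))
E
```

```text
[[314.5, 187.0], [314.5, 348.0]] ((314.5, 267.5), (161.0, 55.0), 90.0)
[array([ 48.1,  -0.2, -21.4]), array([39.1, -0.3, 10.5])]
[array([-30.9,  -0.3, -22. ]), array([-63.3,  -0.4,   9.7])]
[525.7   1.7  55. ] [643.   16.8  55. ] [584.4   9.2  55. ] -172.64695065110146
```

```bash
python3 -c "
from h import *
plan([583.5,8.3,172],186.65)"
```

```text
shift [ 0.0349  0.862  -0.0066] turn [ 0.0011 -0.0046 -0.2057] rows 7.0
```

Call:
move_arm(
  rows="0.01 0.1 -0.006 0 -0.003 -0.03 1; 0.02 0.22 -0.006 0 -0.003 -0.06 1; 0.025 0.34 -0.006 0 -0.003 -0.09 1; 0.03 0.46 -0.006 0 -0.003 -0.12 1; 0.035 0.58 -0.006 0 -0.003 -0.15 1; 0.035 0.69 -0.006 0 -0.003 -0.18 1; 0.035 0.78 -0.006 0 -0.003 -0.206 1; 0.035 0.84 -0.006 0 -0.003 -0.206 1; 0.035 0.862 -0.006 0 -0.003 -0.206 1; 0.035 0.862 -0.006 0 -0.003 -0.206 1; 0.035 0.862 -0.006 0 -0.003 -0.206 1; 0.035 0.862 -0.006 0 -0.003 -0.206 1",
)

```text
clock: 6.55
eef_pos: [583.8, 5.3, 172.2]
tool_rot: [-3.141, -0.002, -3.028]
force: [-0.4, -1.2, -1.1]
width: 21.1
gripper_force: 59.0
```

```bash
python3 - <<'E'
from sl import *
s=read_state(); print(s["eef_pos"],s["tool_rot"],s["width"])
d=cam("wrist"); pickle.dump(d,open("w4.pkl","wb")); o=cv2.resize(d["img"][60:360,200:430],None,fx=2,fy=2); cv2.imwrite("pics/w4.png",o[:,:,::-1])
g=cv2.medianBlur(d["img"],3).min(2)
for r in range(95,190,8): print(r,g[r,270:362:3])
plan([583.5,8.3,172],186.65)
E
```

```text
[583.84402713   5.25934815 172.18049559] [-3.14081838e+00 -1.56611951e-03 -3.02798044e+00] 21.142985427262847
95 [119 119 117 102 102 102 102 103 102 102 103 103 103 103 102 103 102 102
 102 102 103 101 102 101  54  51  51  52  51  52  51]
103 [119 119 107 103 103 103 104 104 104 106 105 107 106 104 106 106 106 104
 105 106 103 105 104  88  54  55  54  55  53  52  51]
111 [118 119 107 122 188 186 186 190 186 186 188 184 184 186 187 181 178 185
 188 187 185 184 172  91  90  89  89  89  90  90  54]
119 [118 119 117 112 182 189 191 189 187 187 190 185 182 184 182 182 184 182
 178 184 184 180 101  91  89  91  91  88  85  83  55]
127 [118 118 103 108 189 189 190 189 186 184 185 184 187 184 177 160 157 164
 164 142  91  94  91  90  90  93  90  86  87  84  52]
135 [113 117 117 106 182 188 188 183 181 181 185 190 187 184 173 112  91 155
 120  92  89  89  89  90  92  91  91  87  85  83  51]
143 [103 102 102 104 185 185 183 182 189 190 180 181 186 185 168 109  91 151
  88  88  91  90  87  87  89  87  87  87  91  88  51]
151 [102 102 103 103 180 180 176 174 181 184 186 186 182 178  77  66  93 113
  82  86  88  90  90  88  87  88  92  89  87  84  53]
159 [101 101 102 102 173 186 182 179 181 183 181 179 183 179  69  67  70  89
  82  87  88  88  89  88  87  86  85  89  90  85  52]
167 [119 118 116 118 169 185 183 183 182 180 182 178 180 166  75  73  76  89
  85  86  89  91  90  91  89  85  87  89  88  83  67]
175 [118 119 114  73 153 184 188 189 183 180 182 181 179 132  74  73  75  89
  82  88  89  88  88  89  88  88  87  89  89  80  69]
183 [119 119 118  73 162 186 182 181 181 180 180 159  92  84  73  75  74  85
  82  87  88  87  87  88  90  91  88  87  85  75  70]
shift [0.0004 0.0101 0.0012] turn [-0.0004 -0.0007 -0.0017] rows 1.0
```

View pics/w4.png

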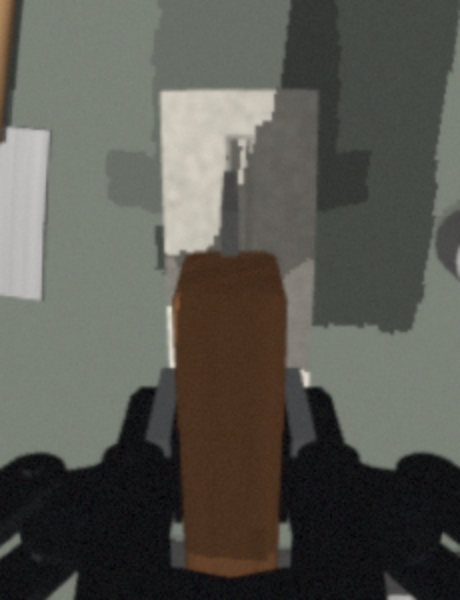

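The blade's lower corner shows at about (315.5,145), and the slot's near end is at about (319.5,127). The slot lies a little to the right, which matches the 3 mm shortfall in y.

```bash
python3 - <<'E'
from sl import *
d=pickle.load(open("w4.pkl","rb")); E=d["E"]; T=E@np.linalg.inv(d["T_tool_cam"])
tl=lambda X:(np.linalg.inv(T)@np.array([*X,1]))[:3].round(1)
zt=T[2,3]
print("slot L/R edges",tl(onz(d,(313.5,140),55)),tl(onz(d,(326,140),55)),"near end",tl(onz(d,(319.5,127),55)))
print("blade corner",tl(onz(d,(315.5,145),zt-69.2)),"edges",tl(onz(d,(311.5,155),zt-69.2)),tl(onz(d,(319,155),zt-69.2)))
plan([583.5,8.3,172],186.65)
print(read_state()["eef_pos"])
E
```

```text
slot L/R edges [ 48.5  -1.5 117.3] [ 48.5   8.5 117.3] near end [ 58.9   3.3 117.3]
blade corner [51.1  0.1 69.3] edges [44.6 -2.5 69.3] [44.6  2.3 69.3]
shift [0.0004 0.0101 0.0012] turn [-0.0004 -0.0007 -0.0017] rows 1.0
[583.97450191   5.289651   172.37525798]
```

Call:
move_arm(
  rows="0.004 0.0108 0 0 0 -0.001 1; 0.004 0.0108 0.06 0 0 -0.001 1; 0.004 0.0108 0.12 0 0 -0.001 1; 0.004 0.0108 0.14 0 0 -0.001 1; 0.004 0.0108 0.14 0 0 -0.001 1; 0.004 0.0108 0.14 0 0 -0.001 1",
)

```text
clock: 7.1
eef_pos: [582.9, 10.5, 130.8]
tool_rot: [3.141, -0.0, -3.024]
force: [0.8, -0.7, -1.5]
width: 21.3
gripper_force: 59.0
```

```bash
python3 - <<'E'
from sl import *
s=read_state(); print(s["eef_pos"],s["tool_rot"],s["force"])
d=cam("wrist"); pickle.dump(d,open("w5.pkl","wb")); o=cv2.resize(d["img"][60:260,250:400],None,fx=4,fy=3); cv2.imwrite("pics/w5.png",o[:,:,::-1])
plan([583.0,8.3,110],186.65)
E
```

```text
[582.90105245  10.47933859 130.84754586] [ 3.14095674e+00 -2.25908073e-04 -3.02419870e+00] [ 0.83649161 -0.67554525 -1.45137246]
shift [ 0.0023 -0.0076  0.0714] turn [0.0004 0.0007 0.001 ] rows 1.0
```

View pics/w5.png

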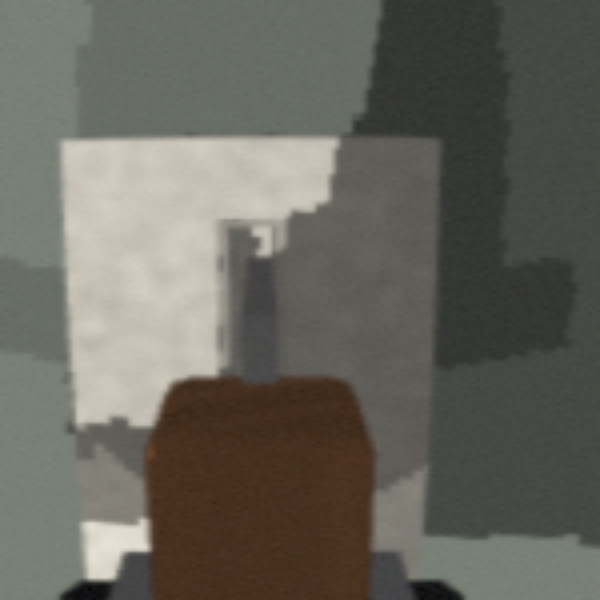

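The slot mouth spans crop columns 219–285 (centre px 313) and the blade is at 245–276 (px 315). So the blade is about 1.7 mm too far right. The slot end is at row 133 and the blade corner at row 146.

```bash
python3 - <<'E'
from sl import *
d=pickle.load(open("w5.pkl","rb")); E=d["E"]; T=E@np.linalg.inv(d["T_tool_cam"])
tl=lambda X:(np.linalg.inv(T)@np.array([*X,1]))[:3].round(1)
zt=T[2,3]
print(tl(onz(d,(304.8,140),55)),tl(onz(d,(321.2,140),55)),"end",tl(onz(d,(313,133.5),55)))
for r in(144,146,148):print("blade",tl(onz(d,(315,r),zt-69.2)))
s=read_state();print(s["eef_pos"],s["qd"].round(3))
E
```

```text
[53.6 -7.  75.9] [53.6  3.9 75.9] end [57.9 -1.6 75.9]
blade [51.8 -0.2 69.2]
blade [50.5 -0.2 69.2]
blade [49.2 -0.2 69.2]
[583.40477852  10.63648528 131.41032852] [-0.004 -0.009 -0.002 -0.007 -0.001 -0.     0.001]
```

Call:
move_arm(
  rows="0.005 -0.006 0 0 0 0 1; 0.005 -0.006 0 0 0 0 1; 0.005 -0.006 0.02 0 0 0 1; 0.005 -0.006 0.035 0 0 0 1; 0.005 -0.006 0.05 0 0 0 1; 0.005 -0.006 0.06 0 0 0 1; 0.005 -0.006 0.07 0 0 0 1; 0.005 -0.006 0.07 0 0 0 1",
)

```text
clock: 7.82
eef_pos: [581.2, 9.0, 108.8]
tool_rot: [3.141, -0.001, -3.023]
force: [-1.0, -0.4, -1.5]
width: 21.1
gripper_force: 59.0
```

Call:
move_arm(
  rows="0 0 0.025 0 0 0 1; 0 0 0.05 0 0 0 1; 0 0 0.07 0 0 0 1; 0 0 0.084 0 0 0 1; 0 0 0.09 0 0 0 1; 0 0 0.093 0 0 0 1; 0 0 0.093 0 0 0 1",
)

```text
clock: 8.4
eef_pos: [581.5, 9.0, 81.7]
tool_rot: [3.141, -0.0, -3.023]
force: [-0.7, -0.4, -1.2]
width: 21.4
gripper_force: 59.1
```

Call:
move_arm(
  rows="0 0 0.003 0 0 0 1; 0 0 0.005 0 0 0 1; 0 0 0.007 0 0 0 1; 0 0 0.007 0 0 0 1",
)

```text
clock: 8.73
eef_pos: [582.2, 9.0, 81.2]
tool_rot: [3.141, 0.002, -3.024]
force: [-0.9, -0.0, 8.1]
width: 21.2
gripper_force: 60.6
```

Contact is felt on the slot floor at the expected height (81.2, the same as at the grasp). Releasing and rising.

Call:
move_arm(
  rows="0 0 -0.003 0 0 0 0; 0 0 -0.003 0 0 0 -1; 0 0 -0.003 0 0 0 -1; 0 0 -0.003 0 0 0 -1; 0 0 -0.003 0 0 0 -1; 0 0 -0.1 0 0 0 -1; 0 0 -0.22 0 0 0 -1; 0 0 -0.35 0 0 0 -1; 0 0 -0.45 0 0 0 -1; 0 0 -0.5 0 0 0 -1; 0 0 -0.5 0 0 0 -1; 0 0 -0.5 0 0 0 -1",
)

```text
clock: 9.73
eef_pos: [581.9, 9.0, 230.4]
tool_rot: [3.141, 0.002, -3.024]
force: [-0.4, -0.9, -0.8]
width: 85.6
gripper_force: 0.0
```

```bash
python3 - <<'E'
from sl import *
s=read_state(); print(s["eef_pos"],s["force"],s["width"])
d=cam("wrist"); t=cam("top"); pickle.dump(d,open("w6.pkl","wb")); 
b=near(blobs(wood(d["img"])),(313,190)); e=ends(b); E=[onz(d,x,103) for x in e]; print(np.round(e,1).tolist(),E[0].round(1),E[1].round(1),((E[0]+E[1])/2).round(1),np.linalg.norm(E[0]-E[1]),yaw(E[1],E[0]))
# long slot, now empty, from here and from above
for n,c in(("w6",d),("top",t),("w3",pickle.load(open("w3.pkl","rb")))):
    try:
        b=slot(c,face(c,[546.7,-249.1,55],-11.5,184,44)); e=ends(b); e=e[::-1] if n=="top" else e; E=[onz(c,x,55) for x in e]; print(n,b[0],[np.round(x,1) for x in b[2]],E[0].round(1),E[1].round(1),((E[0]+E[1])/2).round(1),np.linalg.norm(E[0]-E[1]).round(1),yaw(E[1],E[0]).round(2))
    except Exception as x: print(n,x)
w=pickle.load(open("w_tray.pkl","rb")); e=ends(near(blobs(wood(w["img"])),(310,190)))
far=onz(w,e[1],95); c=far+65*(onz(w,e[0],95)-far)/np.linalg.norm(onz(w,e[0],95)-far); print("long grip c",c.round(1))
plan([522,268,235],194.0)
E
```

```text
[581.91277675   8.95843217 230.36313162] [-0.35470961 -0.8763943  -0.83536098] 85.60735786857951
[[315.0, 144.0], [315.0, 242.0]] [538.6   3.6 103. ] [627.4  14.1 103. ] [583.    8.8 103. ] 89.48410511143507 -173.25520059709638
w6 722 [array([100.8, 126.1]), array([  8.7, 128.4]), np.float64(8.3)] [ 469.3 -235.4   55. ] [ 622.2 -266.7   55. ] [ 545.7 -251.    55. ] 156.1 168.42
top 279 [array([432.8, 196.6]), array([ 3.7, 72.6]), np.float64(11.3)] [ 468.7 -233.7   55. ] [ 618.7 -263.6   55. ] [ 543.7 -248.7   55. ] 153.0 168.72
w3 5430 [array([314., 241.]), array([112.,  50.]), np.float64(90.0)] [ 528.5 -245.4   55. ] [ 636.5 -268.3   55. ] [ 582.5 -256.8   55. ] 110.4 168.05
long grip c [523.  267.9  95. ]
shift [ 0.0924  0.8809 -0.0209] turn [ 0.0007 -0.0015 -0.0803] rows 7.0
```

Call:
move_arm(
  rows="0.092 0.881 0.05 0 0 -0.08 -1; 0.092 0.881 0.05 0 0 -0.08 -1; 0.092 0.881 0.05 0 0 -0.08 -1; 0.092 0.881 0.05 0 0 -0.08 -1; 0.092 0.881 0.05 0 0 -0.08 -1; 0.092 0.881 0.05 0 0 -0.08 -1; 0.092 0.881 0.05 0 0 -0.08 -1; 0.092 0.881 0.05 0 0 -0.08 -1; 0.092 0.881 0.05 0 0 -0.08 -1; 0.092 0.881 0.05 0 0 -0.08 -1",
)

```text
clock: 10.67
eef_pos: [523.0, 266.3, 213.6]
tool_rot: [-3.14, -0.002, -2.899]
force: [0.1, -0.4, 0.2]
width: 85.7
gripper_force: 0.0
```

```bash
python3 - <<'E'
from sl import *
s=read_state(); print(s["eef_pos"],s["tool_rot"])
d=cam("wrist"); w=pickle.load(open("w_tray.pkl","rb"))
e0=ends(near(blobs(wood(w["img"])),(310,190)))
b=near(blobs(wood(d["img"])),(313,200)); e=ends(b); E=[onz(d,x,95) for x in e]; v=E[0]-E[1]; L=np.linalg.norm(v)
print(np.round(e,1).tolist(),E[0].round(1),E[1].round(1),L,"c",(E[1]+65*v/L).round(1),((E[0]+E[1])/2).round(1),yaw(E[1],E[0]))
for i in(0,1): print(*[np.round(x,1) for x in tri((d,e[i]),(w,e0[i]))])
c=E[1]+65*v/L; plan([c[0],c[1],74.5],194)
E
```

```text
[522.99688632 266.29831515 213.63455201] [-3.14032909e+00 -2.13498782e-03 -2.89916322e+00]
[[317.0, 123.0], [317.0, 266.0]] [462.2 252.4  95. ] [586.3 283.3  95. ] 127.91844203853768 c [523.3 267.6  95. ] [524.3 267.9  95. ] -166.01917694614863
[463.1 252.6  79. ] [0.2 0.2]
[587.2 283.7  93.1] [0.2 0.2]
shift [-0.0018  0.0063  0.4649] turn [-0.0007 -0.001  -0.002 ] rows 4.0
```

Call:
move_arm(
  rows="-0.002 0.006 0.2 0 0 0 -1; -0.002 0.006 0.34 0 0 0 -1; -0.002 0.006 0.44 0 0 0 -1; -0.002 0.006 0.465 0 0 0 -1; -0.002 0.006 0.465 0 0 0 -1; -0.002 0.006 0.465 0 0 0 -1",
)

```text
clock: 11.22
eef_pos: [523.6, 268.3, 74.9]
tool_rot: [-3.141, -0.001, -2.9]
force: [-1.1, -0.3, 0.4]
width: 85.4
gripper_force: 0.0
```

```bash
python3 -c "
from h import *
s=read_state();print(s['eef_pos'],s['force'])
plan([523.6,267.7,74.5],194)"
```

```text
[523.58795958 268.31447885  74.87122833] [-1.11525231 -0.30825658  0.37394394]
shift [ 0.0004 -0.002   0.0012] turn [-0.0003 -0.0008 -0.0019] rows 1.0
```

Call:
move_arm(
  rows="0 -0.002 0 0 0 0 0; 0 -0.002 0 0 0 0 1; 0 -0.002 0 0 0 0 1; 0 -0.002 0 0 0 0 1; 0 -0.002 0 0 0 0 1; 0 -0.002 0 0 0 0 1; 0 -0.002 0 0 0 0 1; 0 -0.002 0 0 0 0 1",
)

```text
clock: 11.88
eef_pos: [524.0, 269.4, 76.5]
tool_rot: [3.141, 0.002, -2.898]
force: [-0.6, -1.7, 5.6]
width: 21.1
gripper_force: 59.6
```

Call:
move_arm(
  rows="0 0 -0.03 0 0 0 1; 0 0 -0.07 0 0 0 1; 0 0 -0.12 0 0 0 1; 0 0 -0.2 0 0 0 1; 0 0 -0.3 0 0 0 1; 0 0 -0.4 0 0 0 1; 0 0 -0.48 0 0 0 1; 0 0 -0.48 0 0 0 1; 0 0 -0.48 0 0 0 1; 0 0 -0.48 0 0 0 1",
)

```text
clock: 12.72
eef_pos: [522.4, 269.0, 218.8]
tool_rot: [3.141, -0.002, -2.898]
force: [0.1, -0.7, -3.8]
width: 21.1
gripper_force: 59.0
```

```bash
python3 -c "
from h import *
s=read_state();print(s['eef_pos'],s['force'],s['tool_rot'])
plan([545.5,-249.4,220],168.5);plan([560,5,220],186)"
```

```text
[522.41307913 268.96119558 218.84843864] [ 0.08939737 -0.67464814 -3.79631145] [ 3.14130058e+00 -1.62663434e-03 -2.89770230e+00]
shift [ 0.3426 -1.6953 -0.0038] turn [-0.     -0.0011  0.283 ] rows 13.0
shift [ 0.0909 -0.8841 -0.0039] turn [ 0.0001 -0.001   0.0886] rows 7.0
```

Call:
move_arm(
  rows="0.01 -0.08 -0.004 0 0 0.01 1; 0.02 -0.18 -0.004 0 0 0.02 1; 0.03 -0.29 -0.004 0 0 0.03 1; 0.04 -0.4 -0.004 0 0 0.04 1; 0.05 -0.51 -0.004 0 0 0.055 1; 0.06 -0.62 -0.004 0 0 0.07 1; 0.07 -0.73 -0.004 0 0 0.085 1; 0.08 -0.81 -0.004 0 0 0.088 1; 0.09 -0.86 -0.004 0 0 0.088 1; 0.09 -0.884 -0.004 0 0 0.088 1; 0.09 -0.884 -0.004 0 0 0.088 1; 0.09 -0.884 -0.004 0 0 0.088 1",
)

```text
clock: 13.72
eef_pos: [560.6, 6.7, 219.5]
tool_rot: [3.14, -0.002, -3.035]
force: [0.6, 0.5, -3.2]
width: 21.3
gripper_force: 59.2
```

```bash
python3 -c "
from h import *
s=read_state();print(s['eef_pos'],s['force'],s['tool_rot'])
plan([545.5,-249.4,220],168.5)"
```

```text
[560.63411391   6.66535497 219.47769478] [ 0.58763158  0.48821907 -3.18964333] [ 3.13958402e+00 -1.71565586e-03 -3.03549537e+00]
shift [ 0.1406 -0.8434 -0.0032] turn [ 0.0011 -0.0013  0.1953] rows 7.0
```

Call:
move_arm(
  rows="0.02 -0.08 -0.003 0 0 0.02 1; 0.04 -0.18 -0.003 0 0 0.04 1; 0.06 -0.29 -0.003 0 0 0.07 1; 0.08 -0.4 -0.003 0 0 0.1 1; 0.1 -0.51 -0.003 0 0 0.13 1; 0.12 -0.62 -0.003 0 0 0.16 1; 0.13 -0.72 -0.003 0 0 0.19 1; 0.14 -0.79 -0.003 0 0 0.195 1; 0.14 -0.83 -0.003 0 0 0.195 1; 0.14 -0.843 -0.003 0 0 0.195 1; 0.14 -0.843 -0.003 0 0 0.195 1; 0.14 -0.843 -0.003 0 0 0.195 1",
)

```text
clock: 14.72
eef_pos: [546.7, -247.4, 220.8]
tool_rot: [3.139, -0.001, 2.944]
force: [0.8, 0.4, -3.8]
width: 21.1
gripper_force: 59.4
```

```bash
python3 -c "
from h import *
s=read_state();print(s['eef_pos'],s['force'],s['tool_rot'])
plan([545.5,-249.4,136],168.5)"
```

```text
[ 546.74281019 -247.38120394  220.81627325] [ 0.77013475  0.40832245 -3.77009454] [ 3.13854505e+00 -8.64248876e-04  2.94407183e+00]
shift [ 0.0025 -0.0083  0.2827] turn [ 0.0019 -0.0006  0.002 ] rows 3.0
```

Call:
move_arm(
  rows="0.003 -0.008 0.1 0.002 0 0.002 1; 0.003 -0.008 0.2 0.002 0 0.002 1; 0.003 -0.008 0.26 0.002 0 0.002 1; 0.003 -0.008 0.278 0.002 0 0.002 1; 0.003 -0.008 0.278 0.002 0 0.002 1; 0.003 -0.008 0.278 0.002 0 0.002 1; 0.003 -0.008 0.278 0.002 0 0.002 1",
)

```text
clock: 15.3
eef_pos: [546.2, -252.2, 139.3]
tool_rot: [-3.139, 0.003, 2.939]
force: [-0.1, 0.1, -3.3]
width: 21.2
gripper_force: 59.4
```

```bash
python3 - <<'E'
from sl import *
s=read_state(); print(s["eef_pos"],s["tool_rot"],s["force"])
d=cam("wrist"); pickle.dump(d,open("w7.pkl","wb")); o=cv2.resize(d["img"][60:260,250:400],None,fx=4,fy=3); cv2.imwrite("pics/w7.png",o[:,:,::-1])
plan([545.5,-249.4,115],168.5)
E
```

```text
[ 546.16204519 -252.19006205  139.31927304] [-3.13901799e+00  2.90686946e-03  2.93875025e+00] [-0.10226956  0.07808083 -3.28656557]
shift [0.004  0.0099 0.0813] turn [-0.0017  0.0019 -0.0016] rows 1.0
```

View pics/w7.png

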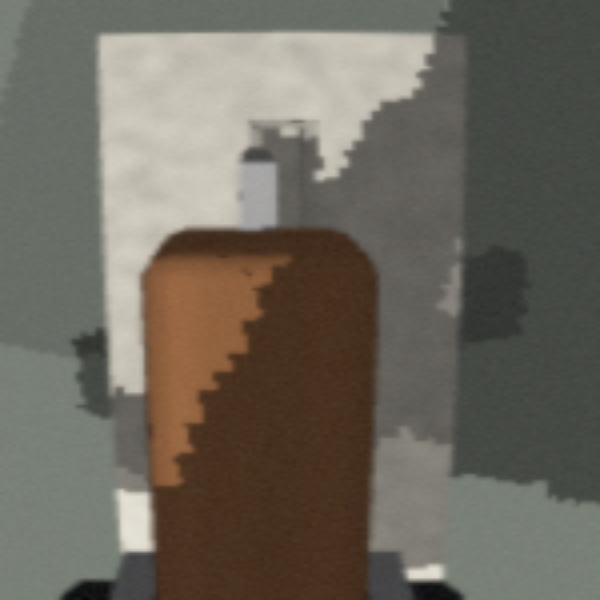

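The slot mouth is at crop columns 250–318 (px 321, end at row 100) and the blade is at 240–278 (px 314.7, corner at row 109.5). The blade must move about 3–4 mm toward tool +y.

```bash
python3 - <<'E'
from sl import *
d=pickle.load(open("w7.pkl","rb")); T=d["E"]@np.linalg.inv(d["T_tool_cam"]); s=read_state()
tl=lambda X:(np.linalg.inv(T)@np.array([*X,1]))[:3].round(1)
zt=T[2,3]
print(tl(onz(d,(312.5,110),55)),tl(onz(d,(329.5,110),55)),"end",tl(onz(d,(321,100.3),55)))
for r in(108.5,109.5,110.5):print("blade",tl(onz(d,(314.7,r),zt-72)))
print(s["eef_pos"],s["tool_rot"])
E
```

```text
[73.3 -1.8 84.1] [73.3  9.7 84.1] end [79.9  3.9 84.1]
blade [74.6 -0.3 71.8]
blade [73.9 -0.3 71.8]
blade [73.3 -0.3 71.8]
[ 546.02688156 -252.48320942  139.39657902] [-3.13885028e+00  3.03128036e-03  2.93829340e+00]
```

Call:
move_arm(
  rows="0.003 0.0127 0 -0.001 0.001 -0.001 1; 0.003 0.0127 0 -0.001 0.001 -0.001 1; 0.003 0.0127 0 -0.001 0.001 -0.001 1",
)

```text
clock: 15.6
eef_pos: [545.0, -248.2, 138.4]
tool_rot: [-3.141, -0.001, 2.94]
force: [0.5, 0.3, -2.6]
width: 21.2
gripper_force: 59.5
```

```bash
python3 - <<'E'
from sl import *
d=cam("wrist"); T=d["E"]@np.linalg.inv(d["T_tool_cam"]); s=read_state(); print(s["eef_pos"],s["tool_rot"])
g=cv2.medianBlur(d["img"],3).min(2)
for r in(98,102,106,108,112,116,120,124,128): print(r,g[r,300:342])
E
```

```text
[ 544.87753669 -248.44473974  138.23849847] [-3.14077801e+00 -8.78636290e-04  2.93955272e+00]
98 [183 181 178 177 176 175 175 175 175 176 177 177 178 178 179 181 182 182
 183 184 186 188 188 188 187 185 183 182 179 178 178 178 181 184 184 183
 183 182 180 178 174 171]
102 [182 180 179 178 177 174 174 174 175 177 178 178 179 179 181 180 179 176
 176 176 181 181 183 183 183 182 182 182 182 182 183 183 183 182 181 179
 179 176 174 137 131  97]
106 [183 183 183 183 182 179 168 134 128 124 119 108 108 109 128 147 156 156
 130 112 112 123 123 116 105 143 163 172 179 184 184 185 184 185 185 185
 184 181 125  93  92  90]
108 [183 183 181 182 182 181 170 146 137 118  94  93  91  93  99 146 166 169
 128  90  86  86  87  89  90  98 105 135 133 162 180 183 183 184 184 183
 176 125 105  93  91  90]
112 [182 180 182 184 184 184 174 147 139 118  91  84  70  70  70  72  91  98
 110 106  87  85  87  88  90  91  91  91  92 120 164 174 177 177 177 163
 109  94  91  90  89  89]
116 [186 187 188 187 184 183 169 141 136 138 149 163 164 165 165 165 165 165
 162 147 104  88  85  86  89  91  91  89  88  90 101 162 166 166 152 121
  99  90  90  90  90  90]
120 [186 183 182 179 178 176 165 134 134 138 148 163 164 165 165 165 164 163
 159 109  85  85  85  87  89  89  89  88  88  88  92 124 160 156 138 100
  90  90  91  91  91  90]
124 [186 185 181 179 176 175 171 143 141 145 155 162 164 164 164 163 163 162
 156 110  86  85  85  86  89  91  91  91  90  89  89  89  89  89  90  90
  91  91  92  92  94  94]
128 [190 189 186 184 182 179 171 146 144 147 157 162 163 163 164 164 164 162
 158 112  88  87  84  87  88  90  91  92  92  92  90  89  89  89  90  92
  93  94  93  93  93  93]
```

The slot mouth now spans px 306.5–325 (centre 315.7) and the blade's centre is at 314.5, so about 0.7 mm remains. Going down.

Call:
move_arm(
  rows="0.001 0.0022 0 0 0 0 1; 0.001 0.0022 0.02 0 0 0 1; 0.001 0.0022 0.035 0 0 0 1; 0.001 0.0022 0.05 0 0 0 1; 0.001 0.0022 0.065 0 0 0 1; 0.001 0.0022 0.08 0 0 0 1; 0.001 0.0022 0.08 0 0 0 1",
)

```text
clock: 16.23
eef_pos: [543.7, -247.5, 112.4]
tool_rot: [-3.141, -0.004, 2.939]
force: [-0.8, 0.1, -3.5]
width: 21.3
gripper_force: 59.5
```

Call:
move_arm(
  rows="0 0 0.025 0 0 0 1; 0 0 0.05 0 0 0 1; 0 0 0.07 0 0 0 1; 0 0 0.082 0 0 0 1; 0 0 0.09 0 0 0 1; 0 0 0.094 0 0 0 1; 0 0 0.094 0 0 0 1",
)

```text
clock: 16.82
eef_pos: [544.3, -247.8, 85.3]
tool_rot: [-3.141, -0.002, 2.939]
force: [-1.0, -0.3, -4.0]
width: 20.9
gripper_force: 59.5
```

Call:
move_arm(
  rows="0 0 0.003 0 0 0 1; 0 0 0.006 0 0 0 1; 0 0 0.009 0 0 0 1; 0 0 0.009 0 0 0 1",
)

```text
clock: 17.15
eef_pos: [544.6, -248.0, 84.5]
tool_rot: [-3.141, -0.001, 2.939]
force: [-3.5, 0.3, 7.7]
width: 21.2
gripper_force: 61.0
```

Contact is at 84.5, as predicted. Releasing and rising clear.

Call:
move_arm(
  rows="0 0 -0.003 0 0 0 0; 0 0 -0.003 0 0 0 -1; 0 0 -0.003 0 0 0 -1; 0 0 -0.003 0 0 0 -1; 0 0 -0.003 0 0 0 -1; 0 0 -0.1 0 0 0 -1; 0 0 -0.22 0 0 0 -1; 0 0 -0.35 0 0 0 -1; 0 0 -0.45 0 0 0 -1; 0 0 -0.53 0 0 0 -1; 0 0 -0.53 0 0 0 -1; 0 0 -0.53 0 0 0 -1",
)

```text
clock: 18.15
eef_pos: [545.4, -248.1, 243.3]
tool_rot: [-3.14, 0.002, 2.939]
force: [0.3, 0.1, -0.7]
width: 85.4
gripper_force: 0.0
```

```bash
python3 - <<'E'
from sl import *
s=read_state(); print(s["clock"],s["eef_pos"],s["force"],s["width"])
d=cam("wrist"); c=cam("scene")
e=ends(near(blobs(wood(d["img"])),(313,190))); E=[onz(d,x,103) for x in e]; print(E[0].round(1),E[1].round(1),((E[0]+E[1])/2).round(1),np.linalg.norm(E[0]-E[1]),yaw(E[1],E[0]))
o=np.vstack([d["img"][60:290],c["img"][60:380]]); cv2.imwrite("pics/end.png",o[:,:,::-1])
E
```

```text
18.15 [ 545.38575484 -248.11285906  243.27896508] [ 0.34730303  0.14799406 -0.67821645] 85.3846762206059
[ 481.9 -231.5  103. ] [ 606.9 -256.7  103. ] [ 544.4 -244.1  103. ] 127.51009087568484 168.62120775573334
```

View pics/end.png

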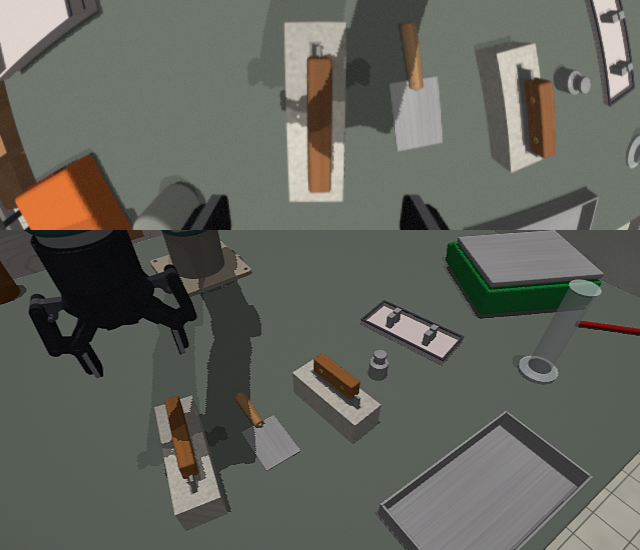

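Both scrapers are in the right blocks, and the weight and spatula look untouched. The long one's grip, though, leans about 4 mm toward +y within the slot's play. I'll regrip it to set it upright.

```bash
python3 -c "
from h import *
plan([545.3,-248.6,84.5],168.5)"
```

```text
shift [-0.0071 -0.0026  0.5211] turn [-0.0003 -0.0023 -0.001 ] rows 4.0
```

Call:
move_arm(
  rows="-0.003 -0.002 0.2 0 0 0 -1; -0.003 -0.002 0.36 0 0 0 -1; -0.003 -0.002 0.48 0 0 0 -1; -0.003 -0.002 0.522 0 0 0 -1; -0.003 -0.002 0.522 0 0 0 -1; -0.003 -0.002 0.522 0 0 0 -1; -0.003 -0.002 0.522 0 0 0 -1",
)

```text
clock: 18.83
eef_pos: [545.7, -249.0, 86.0]
tool_rot: [-3.141, -0.001, 2.939]
force: [0.9, 0.4, 0.8]
width: 85.4
gripper_force: 0.0
```

```bash
python3 -c "
from h import *
s=read_state();print(s['eef_pos'],s['tool_rot'],s['force'])
plan([545.3,-248.6,84.5],168.5)"
```

```text
[ 545.72632927 -248.99501501   86.01086684] [-3.14050025e+00 -7.40405845e-04  2.93918921e+00] [0.90966234 0.37234086 0.77271781]
shift [0.0017 0.001  0.005 ] turn [-0.0007 -0.0005 -0.0011] rows 1.0
```

Call:
move_arm(
  rows="0 0 0.005 0 0 0 -0.5; 0 0 0.005 0 0 0 0; 0 0 0.005 0 0 0 0.3; 0 0 0.005 0 0 0 0.5; 0 0 0.005 0 0 0 1; 0 0 0.005 0 0 0 1; 0 0 0.005 0 0 0 1; 0 0 0.005 0 0 0 1; 0 0 0.005 0 0 0 1",
)

```text
clock: 19.58
eef_pos: [545.6, -248.9, 84.7]
tool_rot: [-3.141, -0.0, 2.939]
force: [-0.3, 0.1, 6.5]
width: 21.6
gripper_force: 60.0
```

Call:
move_arm(
  rows="0 0 0.001 0 0 0 0.46; 0 0 0.001 0 0 0 0.46; 0 0 0.001 0 0 0 0.43; 0 0 0.001 0 0 0 0.4; 0 0 0.001 0 0 0 0.35; 0 0 0.001 0 0 0 0.3; 0 0 0.001 0 0 0 0; 0 0 0.001 0 0 0 -1; 0 0 0.001 0 0 0 -1; 0 0 0.001 0 0 0 -1",
)

```text
clock: 20.42
eef_pos: [545.1, -248.6, 83.4]
tool_rot: [-3.141, -0.002, 2.939]
force: [0.2, -0.9, 0.1]
width: 76.7
gripper_force: 0.0
```

Call:
move_arm(
  rows="0 0 -0.08 0 0 0 -1; 0 0 -0.2 0 0 0 -1; 0 0 -0.33 0 0 0 -1; 0 0 -0.45 0 0 0 -1; 0 0 -0.53 0 0 0 -1; 0 0 -0.53 0 0 0 -1; 0 0 -0.53 0 0 0 -1",
)

```text
clock: 21.0
eef_pos: [546.1, -248.9, 244.1]
tool_rot: [-3.14, 0.002, 2.939]
force: [0.6, -0.3, -0.5]
width: 85.5
gripper_force: 0.0
```

```bash
cat > chk.py <<'E'
from sl import *
s=read_state(); print(s["clock"],s["eef_pos"],s["force"],s["width"])
d=cam("wrist")
b=near(blobs(wood(d["img"])),(313,190)); e=ends(b); E=[onz(d,x,103) for x in e]; print(np.round(e,1).tolist(),E[0].round(1),E[1].round(1),((E[0]+E[1])/2).round(1),np.linalg.norm(E[0]-E[1]),yaw(E[1],E[0]))
b=near(blobs(warm(d["img"]),500),(313,174)); print([np.round(x,1) for x in b[2]],onz(d,b[2][0],55).round(1))
E
python3 chk.py
```

```text
21.0 [ 546.14405949 -248.90010893  244.06877776] [ 0.55204919 -0.25016262 -0.45351892] 85.4594285548466
[[314.5, 116.0], [314.5, 250.0]] [ 481.  -236.4  103. ] [ 606.  -262.1  103. ] [ 543.5 -249.2  103. ] 127.65407371595482 168.35383054831462
[array([315., 170.]), array([180.,  64.]), np.float64(90.0)] [ 538.7 -247.9   55. ]
```

The long scraper now stands upright, with its grip line on the slot line. Handing in.

```bash
python3 -c "
from cell import *
print(finish_job())"
```

```text
the job is handed in; nothing more can be done
None
```

Both scrapers stand blade down on the floor of their own slots, the weight and spatula looked undisturbed in the last full view, and the job is handed in at about 21 s on the robot's clock; no verdict was returned.

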